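# Set the lamp's iris lever to its index tab

## Task

The studio lamp that lights the painting table stands on its base and shines upward; its brightness is set by the iris lever on top. To take up the slack, first push the lever's upright knob clockwise (seen from above) all the way to its closed stop, then push it back counter-clockwise until the lever's pointer stands at the small index tab clipped on the lamp's rim, within the width of the tab, and leave it there. Push gently with the outside of the fingers: do not take the knob between the fingers, do not shift the tab, and leave the jar, tub and plate where they stand.

Things in the scene. Friction and masses are not known exactly. Their poses are not given: they have to be found in the camera images.
- lamp: Round lamp fixed to the table, 270 mm across its flat rim flange (top 78 mm above the table). Origin: centre of the underside, on the iris ring's axis; z up; x points along the lever at joint 0. Flat scale strokes from x counter-clockwise, longer towards open. Stop blocks (tops 92 mm up) 84 mm from the axis at both ends of travel. Iris ring: radius 66 mm, top 98 mm up.
- lever (a joint): Angle of the iris lever about the lamp's vertical axis, rad: 0 = closed, against its stop (fully clockwise seen from above); grows counter-clockwise to 1.9 = open stop. Friction holds it where it is left; about 2.5 N at the knob moves it.
- knob (a point): Centre of the lever's upright black knob: cylinder 16 mm in diameter, 92 mm from the lamp's axis, from 94 to 126 mm above the table (this point 110 mm above the table). It is the only upright pin on the lamp. The lever arm under it is a flat bar 12 mm wide, top 94 mm above the table.
- pointer (a point): Tip of the lever's pointer, the 4 mm wide steel tongue at the outer end of the lever, on the lever's centre line 114 mm from the lamp's axis, 86 mm above the table.
- index_mark (a point): Where the pointer's tip must stand: on the centre line of the index tab, 114 mm from the lamp's axis (4 mm inside the tab's inner end), 86 mm above the table. The tab is a brass clip on the flange's rim, 14 mm wide along the rim, 24 mm long radially (118 to 142 mm from the axis), top 83 mm above the table.
- index (a joint): Angle of the index tab about the lamp's axis, rad, counted as for the lever: the lever is set when its angle equals this one. The clip sits tight and is not to be moved.
- jar_mid (a point): Half-way point of a closed paint jar, white with black lid, 73 mm in diameter, 95 mm high, standing loose beside the lamp. Leave it alone.
- tub_mid (a point): Half-way point of a white plastic tub, 108 mm across, 85 mm high, holding brushes that reach up to about 195 mm above the table. Loose; leave it alone.
- plate_mid (a point): Middle of a white mixing plate, 130 mm across, 12 mm high, with dabs of paint. Loose; leave it alone.

How it is judged:
On the way:
1. the lever is pushed clockwise to its closed stop (within 0.05 rad) (value of joint lever below 0.05 rad), for 0.2 s.
At the end, for the whole second after the job is handed in: The lever's pointer rests within 7 mm (half the tab's width) of the index tab's centre line, the lever is still, the tab has not moved (4 mm) and jar, tub and plate stand where they were (20 mm) (horizontal distance between pointer and index_mark below 0.007 m and velocity of joint lever between -0.05 and 0.05 rad/s and distance of index_mark from where it was at the start of the episode below 0.004 m and distance of each of jar_mid, tub_mid, plate_mid from where it was at the start of the episode below 0.02 m); the robot touches nothing.
It fails at once if the index tab is shifted (more than 4 mm) (distance of index_mark from where it was at the start of the episode above 0.004 m).
It fails at once if the jar, tub or plate is moved or lifted (more than 20 mm) (distance of any of jar_mid, tub_mid, plate_mid from where it was at the start of the episode above 0.02 m).
It fails at once if the knob is taken between the fingers (grasp point within 10 mm of the knob's axis and the tips below its top) (horizontal distance between the grasp point and knob below 0.01 m and z of the grasp point in the frame of knob below 0.03 m).
It fails at once if the fingers push on the lamp harder than 60 N (contact force between the fingers and lamp above 60 N).
It also fails if it takes over 72 s, if anything falls off the work surface, if the arm or the gripper's body presses on something with over 40 N, if the wrist force passes 120 N, or if a joint passes its speed limit or range.

## Robot

A 6-joint arm with a two-finger parallel gripper is mounted at the origin on the work surface. World frame = base frame: x ahead of the robot, y to its left, z up, the work surface at z = 0. Lengths are in m, angles in rad, forces in N, time in s.
With the tool pointing down it reaches from about 0.275 to 0.725 m from the base axis. Payload 5.6 kg.
Tool frame: the origin (TCP) lies on the centre line of the jaws, within the pads' length; the fingertips stand ctrl.tip_extent ahead of it and the grasp point (between the pads) lies 5 mm behind it (ctrl.tip_extent is the distance from the TCP to the fingertips, in m); z points along the fingers, y is the line along which they close (so a half turn about z gives the same grasp; the last joint's range is limited). The gripper opens to 85 mm and grips with 20 to 120 N. Pads are 22 mm wide; open, the fingers measure 114 mm over their backs; the gripper's body (76 mm by 85 mm) begins 54 mm behind the grasp point. The pads swing forward as they close: fully open they stand 13 mm farther back than shut.
Start: joints at [1.39, 0.255, 0.108, 0, -1.424, -0.285], TCP at [0.247, 0.491, 0.245] pointing down, gripper open.
Joint ranges: [-2.95, 2.95], [-1.21, 1.97], [-1.09, 1.5], [-2.87, 1.71], [-2.94, -0.07], [-3.05, 3.05]. Speed limits (rad/s): [2.57, 2.57, 3.14, 3.14, 3.14, 3.14].

## Interface

Orientations are given as a unit quaternion [x, y, z, w].
In Python, from workcell import telemetry, optics, hand_in, ctrl gives the robot as it stands. The module is installed in compiled form; this text tells all that it offers.
- The arm moves only by the shell command python3 -m pendant 'ROWS' [OPENING] [FORCE]. ROWS is JSON, a list of rows, each a list of 6 numbers: the shift along the tool's x, y, z in m, then the turn, a rotation vector about the tool's x, y, z in degrees. In form: [[tx, ty, tz, ax, ay, az], ...]. A call has 1 to 12 rows; each row is the pose to reach, as a shift and turn from the pose commanded when the call began, along the tool's axes at that moment; what a row does not reach only later rows make up. A row lasts 1/10 s, in which the tool goes at most 50 mm and 8.59 degrees, less where a joint would pass 70% of its speed; a pose out of reach is approached as far as the arm can. A call with a gripper value outside its range is refused whole. OPENING is the finger opening in m, from 0 to 0.0854, set as the call begins (- or left out, the last holds). The fingers move at their own pace and stop on an object; FORCE is the grip in N (left out, the last holds). Time passes only in rows, so rows that repeat a pose let the fingers close. It gives the time, the measured TCP pose, the force, the opening and the grip force at its end, in the units of the state.
- telemetry.sense(): the state, without advancing time (a new reading comes with each control period).
- optics.grab_frame(name): name is "scene" or "top"; returns (picture, depth): 480x640x3 uint8, red, green, blue; 480x640 float32, m along the optical axis (not along the pixel's ray), 0 where there is no reading.
- optics.get_calibration(name): a dict with "fx", "fy", "cx", "cy" (pixels), "rvec" (rotation vector, rad) and "tvec" (3), from world to camera coordinates, as OpenCV has them. Camera axes: x right, y down, z forward; pixel columns grow to the right and rows downward; lengths in m; the calibration is good to about 2 mm. A picture is of the moment at which its call begins. get_calibration takes no time and is no camera call.
- hand_in(): hands the job in; it is judged then, once.
The state is a dict: "clock": time; "joint_positions": joint angles; "joint_velocities": joint speeds; "tau": joint torques, N m; "position": TCP position; "tcp_rot": TCP orientation; "contact_force": force on the tool from outside, world axes, zero at the start; "torque": the same for the moment, N m; "opening": finger opening in m; "gripper_force": force on a finger pad.
Only numpy, scipy, OpenCV 4.12 (cv2) and the standard library are available. Lean on these libraries where they do the work, as an engineer would, in place of code of your own. Each camera call takes 0.05 s, during which the arm holds its last target. There are 200 camera calls.

## Working session

There is one attempt and no reset: what is moved stays moved. The work goes in short steps, Python scripts to look and compute and a shell command to move; the robot and the scene stay as the last step left them, time stands still between calls to the robot, and variables do not carry over. Pictures are saved under pics/ and viewed, at most 10 in all, crops included, and the job is handed in when it is done.

```bash
mkdir -p pics; python3 - <<'E'
from workcell import telemetry, optics, ctrl
import cv2,numpy as np
s=telemetry.sense();print(s['clock'],s['position'],s['tcp_rot'],s['opening'],ctrl.tip_extent)
for n in('scene','top'):
    p,d=optics.grab_frame(n);c=optics.get_calibration(n);print(n,c)
    cv2.imwrite(f'pics/{n}0.png',p[:,:,::-1]);np.savez(f'{n}0.npz',p=p,d=d)
    R=cv2.Rodrigues(np.array(c['rvec'],float))[0];print(-R.T@np.array(c['tvec']))
E
```

```text
0.0 [0.24676001 0.49101785 0.24435724] [ 9.72992005e-01 -2.30836744e-01 -2.02537753e-04  9.56584995e-04] 0.08555843721222264 0.014
scene {'fx': 527.8175793320913, 'fy': 527.8175793320913, 'cx': 312.45529697043145, 'cy': 239.40907407427096, 'rvec': array([ 2.01164816,  1.70355926, -0.4985013 ]), 'tvec': array([-0.18220471, -0.46646637,  1.2804079 ])}
[ 1.1122196  -0.02064087  0.80794513]
top {'fx': 571.4918659112226, 'fy': 571.4918659112226, 'cx': 313.5489451138979, 'cy': 243.72537040109796, 'rvec': array([ 2.10024428, -2.12219142,  0.15692053]), 'tvec': array([0.09486397, 0.6343477 , 0.91096404])}
[0.46008495 0.05713028 1.01306941]
```

View pics/scene0.png

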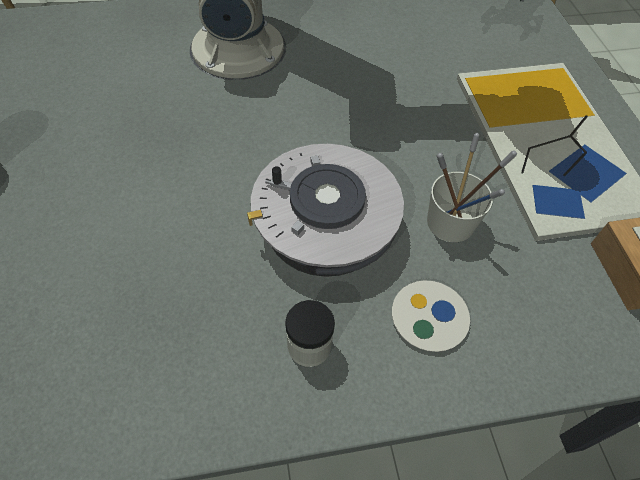

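View pics/top0.png

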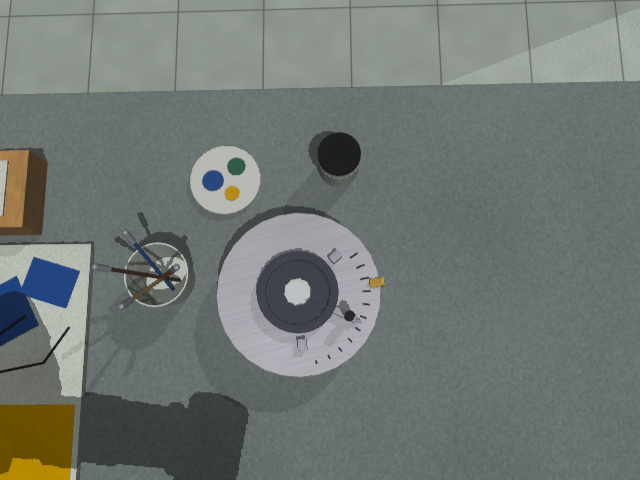

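The scene view shows the lamp centred near (327,205), the knob at (277,175), the brass tab at (255,215), the jar at (310,330), the plate at (430,316) and the tub at (460,205). In the top view the lamp is at (297,291), the knob at (349,315), the tab at (376,282), the closed stop at (302,343) and the open stop at (335,256). The strokes get longer counter-clockwise, from the bottom round to the upper right. The arm itself is out of both pictures.

```bash
cat > h.py <<'E'
import cv2,numpy as np
from workcell import optics
def cal(n):
    c=optics.get_calibration(n);K=np.array([[c['fx'],0,c['cx']],[0,c['fy'],c['cy']],[0,0,1]])
    R=cv2.Rodrigues(np.array(c['rvec'],float))[0];return K,R,np.array(c['tvec'],float)
def ray(n,uv,z):
    K,R,t=cal(n);uv=np.atleast_2d(uv).astype(float)
    d=np.c_[uv,np.ones(len(uv))]@np.linalg.inv(K).T@R;o=-R.T@t
    return o+d*((z-o[2])/d[:,2])[:,None]
def tri(a,b):
    P=[K@np.c_[R,t] for K,R,t in(cal('scene'),cal('top'))]
    X=cv2.triangulatePoints(P[0],P[1],np.array(a,float).reshape(2,1),np.array(b,float).reshape(2,1))[:,0];return X[:3]/X[3]
def cloud(n,d):
    K,R,t=cal(n);v,u=np.indices(d.shape)
    X=np.stack([u,v,np.ones_like(u)],-1)@np.linalg.inv(K).T*d[...,None];return (X-t)@R
def cen(m):  # centroid of biggest blob
    k,l,s,c=cv2.connectedComponentsWithStats(m.astype(np.uint8));i=1+np.argmax(s[1:,4]);return c[i],s[i],l==i
def win(m,x0,y0,x1,y1):
    w=np.zeros(m.shape,bool);w[y0:y1,x0:x1]=1;return m&w
E
python3 - <<'E'
from h import *
D={n:np.load(n+'0.npz') for n in('scene','top')}
W={'scene':[(240,200,270,228),(266,160,288,188),(240,140,410,275)],'top':[(362,272,390,292),(338,305,360,325),(205,205,390,385)]}
R={}
for n in D:
    p,d=D[n]['p'].astype(int),D[n]['d'];X=cloud(n,d);
    tab=win((p[...,0]-p[...,2]>50),*W[n][0]);c,s,m=cen(tab);print(n,'tab',c,s,'z',np.median(X[m],0));tc=c
    kn=win(p.max(2)<45,*W[n][1]);c,s,m=cen(kn);print(' knob',c,s,'z',np.percentile(X[m][:,2],[10,50,90]))
    fl=win((abs(X[...,2]-.078)<.008),*W[n][2]);c,s,m=cen(fl)
    k=max(cv2.findContours(m.astype(np.uint8),0,cv2.CHAIN_APPROX_NONE)[0],key=cv2.contourArea)[:,0]
    k=cv2.convexHull(k)[:,0];q=ray(n,k,.078)[:,:2].astype(np.float32)
    print(' flange z',np.median(X[m][:,2]),'circle',cv2.minEnclosingCircle(q),'ell',cv2.fitEllipse(q))
    R[n]=tc
print('tab tri',tri(R['scene'],R['top']))
for n in D: cv2.imwrite(f'pics/{n}z.png',cv2.resize(D[n]['p'][:,:,::-1][(140 if n=='scene' else 230):][:140,(235 if n=='scene' else 265):][:,:140],None,fx=4,fy=4,interpolation=2))
a,b=(cv2.imread(f'pics/{n}z.png') for n in D);cv2.imwrite('pics/z.png',cv2.resize(np.hstack([a,b]),(800,400)))
E
```

```text
scene tab [254.17977528 213.84269663] [247 210  15   9  89] z [ 0.56823746 -0.01544092  0.08210325]
 knob [276.47457627 175.44067797] [272 167   9  17 118] z [0.10019907 0.11536577 0.12551885]
 flange z 0.07737877364204801 circle ((0.553686261177063, 0.10955918580293655), 0.13886979222297668) ell ((0.5552319288253784, 0.11213114112615585), (0.26979461312294006, 0.27351468801498413), 34.140655517578125)
top tab [376.64705882 281.77310924] [370 277  15  10 119] z [ 0.56626035 -0.01545419  0.08219522]
 knob [348.56363636 315.2       ] [345 311   9  10  55] z [0.12234217 0.12464944 0.12599178]
 flange z 0.0772127669351616 circle ((0.5522322058677673, 0.11021837592124939), 0.138357475399971) ell ((0.551533579826355, 0.1130710244178772), (0.2673110067844391, 0.2714357078075409), 6.8718485832214355)
tab tri [ 0.56684865 -0.01521915  0.08009402]
```

View pics/z.png

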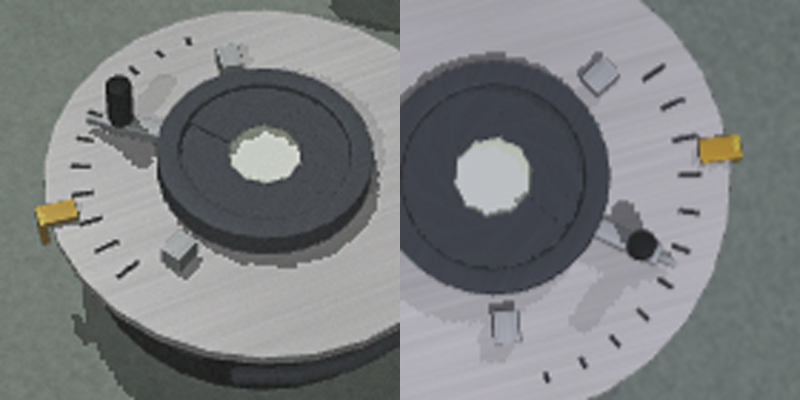

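The zoom confirms the layout: the knob sits between the closed stop (bottom in the top view) and the brass tab, with the pointer just outside the knob. Next I'll refine the axis with the iris ring and work out the angles and push points.

```bash
python3 - <<'E'
from h import *
for n,w,kt in(('scene',(285,155,372,232),(276.4,171)),('top',(250,243,342,337),(348.6,315.2))):
    f=np.load(n+'0.npz');p=f['p'].astype(int);X=cloud(n,f['d'])
    m=win(abs(X[...,2]-.098)<.006,*w)&(p.max(2)<110);c,s,m=cen(m)
    k=max(cv2.findContours(m.astype(np.uint8),0,cv2.CHAIN_APPROX_NONE)[0],key=cv2.contourArea)[:,0]
    q=ray(n,cv2.convexHull(k)[:,0],.098)[:,:2].astype(np.float32);print(n,'ring z',np.median(X[m][:,2]),cv2.fitEllipse(q))
    print(' knob top',ray(n,kt,.126))
    fm=win((abs(X[...,2]-.078)<.008)&(p[...,0]-p[...,2]<40),*((240,140,410,275) if n=='scene' else (205,205,390,385)))
    k=max(cv2.findContours(cen(fm)[2].astype(np.uint8),0,cv2.CHAIN_APPROX_NONE)[0],key=cv2.contourArea)
    print(' flange',cv2.fitEllipse(ray(n,cv2.convexHull(k)[:,0],.078)[:,:2].astype(np.float32)))
    st={'scene':(316,160),'top':(302,343)}[n];print(' stop',ray(n,st,.092))
print('knob tri',tri((276.4,169.5),(348.6,315.2)))
K,R,t=cal('top');
E
```

```text
scene ring z 0.09512056856632249 ((0.5557873845100403, 0.11331142485141754), (0.13049250841140747, 0.13486699759960175), 77.71502685546875)
 knob top [[0.51707589 0.03146276 0.126     ]]
 flange ((0.5550552010536194, 0.11336013674736023), (0.26831626892089844, 0.2724793255329132), 76.34732818603516)
 stop [[0.47247013 0.10845256 0.092     ]]
top ring z 0.09529540845287242 ((0.5512260794639587, 0.11413745582103729), (0.13054074347019196, 0.130984827876091), 126.72966766357422)
 knob top [[0.51038031 0.03288479 0.126     ]]
 flange ((0.5514369606971741, 0.11403347551822662), (0.2682236135005951, 0.2684701383113861), 19.28607749938965)
 stop [[0.46906667 0.10674098 0.092     ]]
knob tri [0.5105604  0.03251103 0.12233372]
```

Both views agree on the following:
- **Axis:** about (0.553, 0.114). The knob is at radius 91 mm (92 expected) and the tab at 130 mm (130 expected).
- **Azimuths:** knob −117°, tab −84°, closed position about −165.5°.

The tool's x axis already lies along the knob's tangent. I'll close the fingers and travel high to the counter-clockwise side of the knob.

```bash
python3 -m pendant '[[0,0,-0.02,0,0,0],[0,0,-0.056,0,0,0],[0.03,0.018,-0.056,0,0,0],[0.07,0.042,-0.056,0,0,0],[0.11,0.066,-0.056,0,0,0],[0.15,0.09,-0.056,0,0,0],[0.19,0.114,-0.056,0,0,0],[0.23,0.138,-0.056,0,0,0],[0.27,0.162,-0.056,0,0,0],[0.31,0.186,-0.056,0,0,0],[0.35,0.21,-0.056,0,0,0],[0.38,0.228,-0.056,0,0,0]]' 0 20
python3 -m pendant '[[0.03,0.018,0,0,0,0],[0.06,0.036,0,0,0,0],[0.085,0.053,0,0,0,0],[0.103,0.063,0,0,0,0],[0.103,0.063,0,0,0,0],[0.103,0.063,0,0,0,0]]'
cat > st.py <<'E'
from h import *
from workcell import telemetry,ctrl
from scipy.spatial.transform import Rotation as Ro
s=telemetry.sense();C=np.array([.5533,.1137]);p=s['position']
x=Ro.from_quat(s['tcp_rot']).as_matrix()[:,0];r=p[:2]-C
print('t',s['clock'],'p',p.round(4),'tipz',p[2]-ctrl.tip_extent,'xaz',np.degrees(np.arctan2(x[1],x[0])).round(1),'az',np.degrees(np.arctan2(r[1],r[0])).round(1),'r',np.hypot(*r).round(4),'F',np.round(s['contact_force'],1),'open',s['opening'])
E
python3 st.py
```

```text
clock: 1.3
position: [0.4848, 0.1147, 0.301]
tcp_rot: [0.973, -0.231, -0.0, 0.0]
contact_force: [0.4, 1.3, 0.4]
opening: -0.0
gripper_force: 0.0
clock: 1.9
position: [0.5477, 0.0143, 0.3006]
tcp_rot: [0.973, -0.231, -0.001, 0.0]
contact_force: [-0.2, 0.2, -0.6]
opening: 0.0001
gripper_force: 0.0
t 1.9 p [0.5477 0.0143 0.3006] tipz 0.28659188656568535 xaz -26.7 az -93.2 r 0.0995 F [-0.2  0.2 -0.6] open 0.00011004688047000537
```

```bash
python3 -m pendant '[[0,0,0.03,0,0,0],[0,0,0.06,0,0,0],[0,0,0.09,0,0,0],[0,0,0.12,0,0,0],[0,0,0.15,0,0,0],[0,0,0.17,0,0,0],[0,0,0.18,0,0,0],[0,0,0.18,0,0,0],[0,0,0.18,0,0,0]]'
python3 st.py
python3 - <<'E'
from h import *
a,b=(optics.grab_frame(n)[0] for n in('scene','top'))
cv2.imwrite('pics/a1.png',np.hstack([cv2.resize(a[120:280,220:380],(400,400)),cv2.resize(b[210:370,260:420],(400,400))])[:,:,::-1])
E
```

```text
clock: 2.8
position: [0.5484, 0.0149, 0.1225]
tcp_rot: [0.973, -0.23, 0.001, -0.0]
contact_force: [-0.5, -0.2, 0.5]
opening: 0.0004
gripper_force: 0.0
t 2.8 p [0.5484 0.0149 0.1225] tipz 0.10845737886919965 xaz -26.6 az -92.8 r 0.0989 F [-0.5 -0.2  0.5] open 0.00044008259886052167
```

View pics/a1.png

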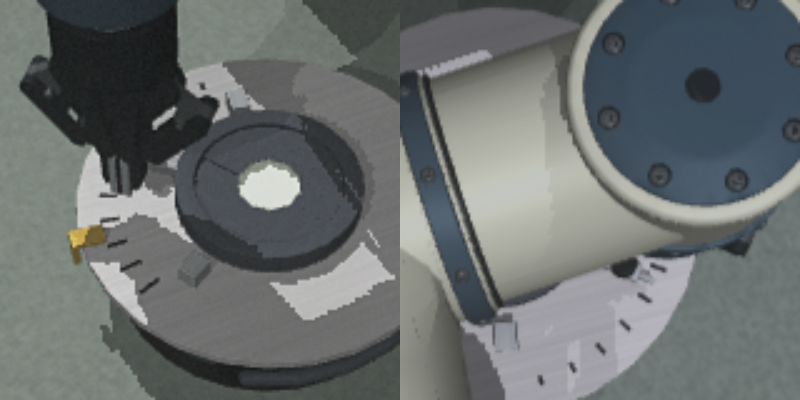

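The fingers are down on the knob's counter-clockwise side, clear of it and of the tab. Next I'll work out rows for the clockwise arc.

```bash
cat > rows.py <<'E'
import sys
from h import *
from workcell import telemetry
from scipy.spatial.transform import Rotation as Ro
# args: off(m) tool-x angle minus theta is 90; list of thetas -> shift/turn from present pose
off=float(sys.argv[1]);C=np.array([.5533,.1137]);s=telemetry.sense()
M=Ro.from_quat(s['tcp_rot']).as_matrix();xa=np.degrees(np.arctan2(M[1,0],M[0,0]))
for th in map(float,sys.argv[2:]):
    a=np.radians(th);q=C+.092*np.array([np.cos(a),np.sin(a)])+off*np.array([-np.sin(a),np.cos(a)])
    d=M.T@np.r_[q-s['position'][:2],0]
    az=-((th+90-xa+180)%360-180);print(th,d[:2].round(4),'turn z',az.round(1))
E
python3 rows.py .019 -117 -121 -125 -129 -133 -137 -141 -145 -149 -153 -157 -161 -165 -167 -169
```

```text
-117.0 [-0.0218  0.0017] turn z 0.3
-121.0 [-0.0283  0.0028] turn z 4.3
-125.0 [-0.0348  0.0034] turn z 8.3
-129.0 [-0.0414  0.0036] turn z 12.3
-133.0 [-0.0479  0.0033] turn z 16.3
-137.0 [-0.0544  0.0025] turn z 20.3
-141.0 [-0.0609  0.0013] turn z 24.3
-145.0 [-0.0672 -0.0004] turn z 28.3
-149.0 [-0.0734 -0.0025] turn z 32.3
-153.0 [-0.0795 -0.005 ] turn z 36.3
-157.0 [-0.0853 -0.008 ] turn z 40.3
-161.0 [-0.091  -0.0113] turn z 44.3
-165.0 [-0.0964 -0.015 ] turn z 48.3
-167.0 [-0.099 -0.017] turn z 50.3
-169.0 [-0.1015 -0.0191] turn z 52.3
```

```bash
python3 -m pendant '[[-0.01,0.001,0,0,0,0],[-0.0218,0.0017,0,0,0,0.3],[-0.0283,0.0028,0,0,0,4.3],[-0.0348,0.0034,0,0,0,8.3],[-0.0414,0.0036,0,0,0,12.3],[-0.0479,0.0033,0,0,0,16.3],[-0.0544,0.0025,0,0,0,20.3],[-0.0609,0.0013,0,0,0,24.3],[-0.0672,-0.0004,0,0,0,28.3],[-0.0734,-0.0025,0,0,0,32.3],[-0.0795,-0.005,0,0,0,36.3],[-0.0853,-0.008,0,0,0,40.3]]'
python3 st.py; python3 rows.py .019 -161 -163 -165 -167 -169 -171
python3 - <<'E'
from h import *
a,b=(optics.grab_frame(n)[0] for n in('scene','top'))
cv2.imwrite('pics/a2.png',np.hstack([cv2.resize(a[120:280,220:380],(400,400)),cv2.resize(b[230:390,240:400],(400,400))])[:,:,::-1])
E
```

```text
clock: 4.1
position: [0.4747, 0.0597, 0.1218]
tcp_rot: [0.833, -0.553, 0.001, -0.0]
contact_force: [2.2, -3.2, -1.1]
opening: -0.0
gripper_force: 1.7
t 4.1 p [0.4747 0.0597 0.1218] tipz 0.10779726366477937 xaz -67.1 az -145.5 r 0.0954 F [ 2.2 -3.2 -1.1] open -1.4302742946967523e-05
-161.0 [-0.0065 -0.0004] turn z 3.9
-163.0 [-0.0097  0.    ] turn z 5.9
-165.0 [-0.013   0.0003] turn z 7.9
-167.0 [-0.0163  0.0005] turn z 9.9
-169.0 [-0.0195  0.0005] turn z 11.9
-171.0 [-0.0228  0.0004] turn z 13.9
```

View pics/a2.png

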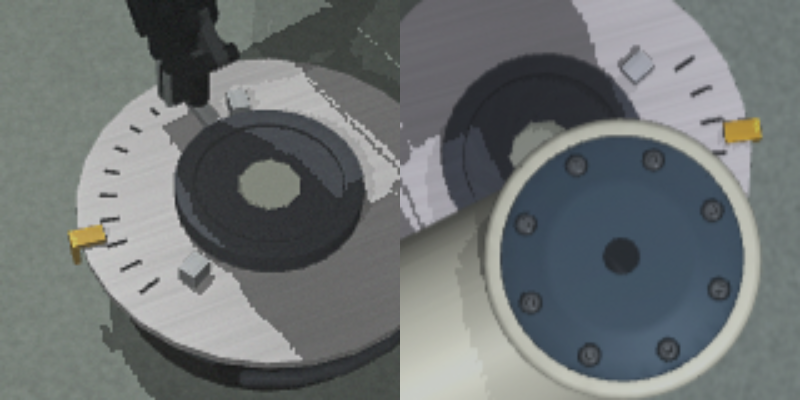

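The lever follows the fingers at about 4 N and the tab hasn't moved. I'll go on slowly towards the stop and watch the force.

```bash
python3 -m pendant '[[-0.0033,-0.0002,0,0,0,2],[-0.0065,-0.0004,0,0,0,3.9],[-0.0081,-0.0002,0,0,0,4.9],[-0.0097,0,0,0,0,5.9],[-0.0097,0,0,0,0,5.9]]'
python3 -m pendant '[[-0.0015,0,0,0,0,1],[-0.003,0,0,0,0,2],[-0.003,0,0,0,0,2]]'; python3 st.py
```

```text
clock: 4.7
position: [0.4711, 0.0687, 0.1213]
tcp_rot: [0.805, -0.594, -0.0, 0.0]
contact_force: [-1.2, -2.2, 1.1]
opening: 0.0002
gripper_force: 1.2
clock: 5.0
position: [0.4705, 0.0719, 0.1212]
tcp_rot: [0.794, -0.608, -0.0, 0.0]
contact_force: [-1.0, -3.4, 0.6]
opening: 0.0
gripper_force: 1.1
t 5.0 p [0.4705 0.0719 0.1212] tipz 0.10722131154783765 xaz -74.9 az -153.2 r 0.0928 F [-1.  -3.4  0.6] open 3.2833071558776946e-05
```

```bash
for i in 1; do python3 -m pendant '[[-0.0015,0,0,0,0,0.9],[-0.003,0,0,0,0,1.8],[-0.003,0,0,0,0,1.8]]'; python3 -m pendant '[[-0.0015,0,0,0,0,0.5],[-0.0025,0,0,0,0,1],[-0.0025,0,0,0,0,1]]'; done; python3 st.py
```

```text
clock: 5.3
position: [0.4698, 0.0731, 0.1212]
tcp_rot: [0.784, -0.621, 0.001, 0.001]
contact_force: [1.7, -9.1, -0.3]
opening: 0.0002
gripper_force: 4.6
clock: 5.6
position: [0.4695, 0.0734, 0.1213]
tcp_rot: [0.779, -0.627, 0.002, 0.003]
contact_force: [3.9, -18.3, -1.6]
opening: 0.0003
gripper_force: 9.2
t 5.6 p [0.4695 0.0734 0.1213] tipz 0.10731059548703925 xaz -77.7 az -154.3 r 0.093 F [  3.9 -18.3  -1.6] open 0.0002845106607064247
```

Force rises to 18 N with no more motion, and the position agrees with the predicted −166°, so the lever is at its closed stop. I'll back off, lift over the knob to its other side and check with a picture while the fingers are high.

```bash
python3 -m pendant '[[-0.0005,0,0,0,0,0],[-0.0005,0,0,0,0,0],[0.005,0,0,0,0,0],[0.02,0,0,0,0,0],[0.02,0,-0.03,0,0,0],[0.02,0,-0.06,0,0,0],[0.02,0,-0.1,0,0,0],[-0.01,0,-0.1,0,0,0],[-0.04,0,-0.1,0,0,0],[-0.063,0,-0.1,0,0,0],[-0.063,0,-0.1,0,0,0],[-0.063,0,-0.1,0,0,0]]'
python3 st.py
python3 - <<'E'
from h import *
a,b=(optics.grab_frame(n)[0] for n in('scene','top'))
cv2.imwrite('pics/a3.png',np.hstack([cv2.resize(a[120:280,220:380],(400,400)),cv2.resize(b[230:390,240:400],(400,400))])[:,:,::-1])
E
```

```text
clock: 6.8
position: [0.4559, 0.1397, 0.2214]
tcp_rot: [0.779, -0.627, -0.0, -0.001]
contact_force: [-0.2, -0.7, -1.0]
opening: 0.0001
gripper_force: 0.0
t 6.8 p [0.4559 0.1397 0.2214] tipz 0.2073680636183041 xaz -77.6 az 165.1 r 0.1008 F [-0.2 -0.7 -1. ] open 0.00013557506377514966
```

View pics/a3.png

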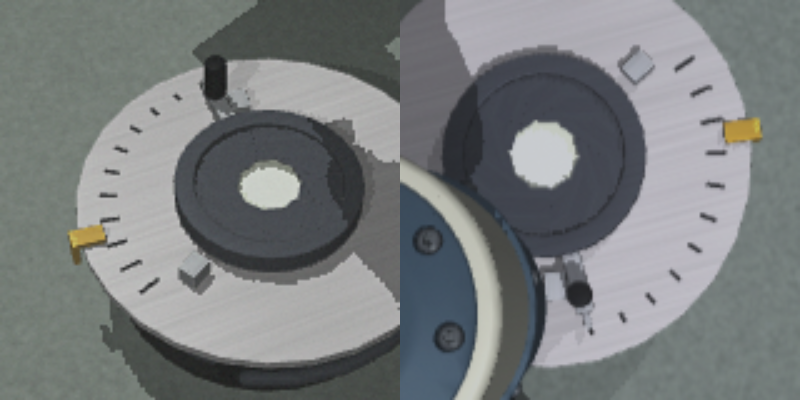

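The picture shows the lever against the closed-stop block, with the pointer at the first stroke, so the first requirement is met. I'll lower on the clockwise side and work out the return arc.

```bash
python3 -m pendant '[[0,0,0.03,0,0,0],[0,0,0.06,0,0,0],[0,0,0.09,0,0,0],[0,0,0.1,0,0,0],[0,0,0.1,0,0,0]]' | head -3
python3 st.py; python3 rows.py -.019 -170 -166 -161 -156 -151 -146 -141 -136 -131 -126 -121 -116 -111
python3 - <<'E'
from h import *
C=np.array([.5513,.1141]);k=ray('top',(311.6,347.6),.126)[0,:2]-C;print(np.hypot(*k),np.degrees(np.arctan2(k[1],k[0])))
E
```

```text
clock: 7.4
position: [0.4553, 0.1378, 0.1204]
tcp_rot: [0.779, -0.628, -0.0, 0.001]
t 7.4 p [0.4553 0.1378 0.1204] tipz 0.10640839338565872 xaz -77.7 az 166.2 r 0.1009 F [0.7 1.2 0.2] open 0.0002644441239541683
-170.0 [0.0217 0.0005] turn z 2.3
-166.0 [0.0281 0.0019] turn z -1.7
-161.0 [0.0362 0.003 ] turn z -6.7
-156.0 [0.0444 0.0033] turn z -11.7
-151.0 [0.0526 0.0029] turn z -16.7
-146.0 [0.0607 0.0019] turn z -21.7
-141.0 [0.0687 0.0001] turn z -26.7
-136.0 [ 0.0765 -0.0024] turn z -31.7
-131.0 [ 0.0841 -0.0056] turn z -36.7
-126.0 [ 0.0914 -0.0093] turn z -41.7
-121.0 [ 0.0983 -0.0138] turn z -46.7
-116.0 [ 0.1048 -0.0188] turn z -51.7
-111.0 [ 0.1108 -0.0243] turn z -56.7
0.09272418088138697 -165.09257179695004
```

```bash
python3 -m pendant '[[0.014,0.001,0,0,0,0],[0.0281,0.0019,0,0,0,-1.7],[0.0362,0.003,0,0,0,-6.7],[0.0444,0.0033,0,0,0,-11.7],[0.0526,0.0029,0,0,0,-16.7],[0.0607,0.0019,0,0,0,-21.7],[0.0687,0.0001,0,0,0,-26.7],[0.0765,-0.0024,0,0,0,-31.7],[0.0841,-0.0056,0,0,0,-36.7],[0.0914,-0.0093,0,0,0,-41.7],[0.0983,-0.0138,0,0,0,-46.7],[0.1048,-0.0188,0,0,0,-51.7]]'
python3 st.py; python3 rows.py -.019 -116 -112 -108 -104 -100 -97 -95 -93
```

```text
clock: 8.6
position: [0.4973, 0.0404, 0.123]
tcp_rot: [0.975, -0.223, 0.001, -0.002]
contact_force: [-2.7, 4.6, 0.1]
opening: 0.0
gripper_force: 1.8
t 8.6 p [0.4973 0.0404 0.123 ] tipz 0.10895008519026732 xaz -25.8 az -127.4 r 0.0922 F [-2.7  4.6  0.1] open 3.54746037550542e-05
-116.0 [-0.0008  0.0016] turn z 0.2
-112.0 [0.0057 0.0027] turn z -3.8
-108.0 [0.0122 0.0034] turn z -7.8
-104.0 [0.0188 0.0036] turn z -11.8
-100.0 [0.0253 0.0033] turn z -15.8
-97.0 [0.0302 0.0029] turn z -18.8
-95.0 [0.0335 0.0024] turn z -20.8
-93.0 [0.0367 0.0018] turn z -22.8
```

```bash
python3 -m pendant '[[0.003,0.0027,0,0,0,-2],[0.0057,0.0027,0,0,0,-3.8],[0.0122,0.0034,0,0,0,-7.8],[0.0188,0.0036,0,0,0,-11.8],[0.0253,0.0033,0,0,0,-15.8],[0.0302,0.0029,0,0,0,-18.8],[0.0335,0.0024,0,0,0,-20.8],[0.0335,0.0024,0,0,0,-20.8]]'
python3 st.py; python3 rows.py -.018 -95 -93 -91 -89 -87 -86 -85 -84
python3 - <<'E'
from h import *
a,b=(optics.grab_frame(n)[0] for n in('scene','top'))
cv2.imwrite('pics/a4.png',np.hstack([cv2.resize(a[140:240,220:320],(400,400)),cv2.resize(b[230:330,300:400],(400,400))])[:,:,::-1])
E
```

```text
clock: 9.4
position: [0.5263, 0.0229, 0.1228]
tcp_rot: [0.999, -0.045, 0.001, -0.0]
contact_force: [-1.5, 0.2, 0.7]
opening: -0.0
gripper_force: 0.4
t 9.4 p [0.5263 0.0229 0.1228] tipz 0.1087843062593082 xaz -5.2 az -106.6 r 0.0947 F [-1.5  0.2  0.7] open -3.856884822713624e-05
-95.0 [ 0.001  -0.0008] turn z -0.2
-93.0 [ 0.0042 -0.0002] turn z -2.2
-91.0 [0.0074 0.0002] turn z -4.2
-89.0 [0.0107 0.0006] turn z -6.2
-87.0 [0.014  0.0008] turn z -8.2
-86.0 [0.0156 0.0009] turn z -9.2
-85.0 [0.0172 0.0009] turn z -10.2
-84.0 [0.0189 0.0009] turn z -11.2
```

View pics/a4.png

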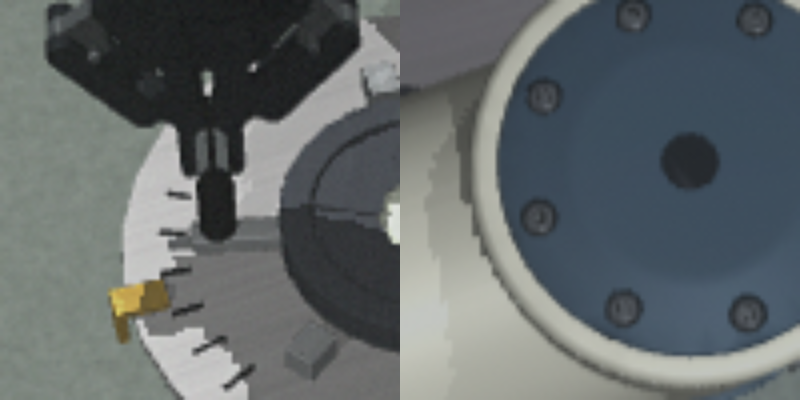

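The scene view shows the pointer tip at about crop (172,244), i.e. pixel (263,201), roughly 11° short of the tab, whose inner end is at crop (167,292). The knob is in contact with the finger's outer face. I'll creep on to about −86° and measure there.

```bash
python3 -m pendant '[[0.0021,0,0,0,0,-1.2],[0.0042,0,0,0,0,-2.2],[0.0074,0.0002,0,0,0,-4.2],[0.0107,0.0006,0,0,0,-6.2],[0.0123,0.0007,0,0,0,-7.2],[0.014,0.0008,0,0,0,-8.2],[0.014,0.0008,0,0,0,-8.2]]'
python3 st.py; python3 rows.py -.018 -87 -86 -85 -84 -83
python3 - <<'E'
from h import *
a=optics.grab_frame('scene')[0]
cv2.imwrite('pics/a5.png',cv2.resize(a[180:240,230:310],(800,600),interpolation=2)[:,:,::-1])
C=np.array([.5553,.1133])
for u in((263,201),):
    k=ray('scene',u,.086)[0,:2]-C;print(np.hypot(*k),np.degrees(np.arctan2(k[1],k[0])))
E
```

```text
clock: 10.2
position: [0.5395, 0.0212, 0.1212]
tcp_rot: [1.0, 0.026, -0.0, 0.0]
contact_force: [-1.5, 0.1, 0.2]
opening: 0.0004
gripper_force: 0.8
t 10.2 p [0.5395 0.0212 0.1212] tipz 0.10724161045425208 xaz 3.0 az -98.5 r 0.0936 F [-1.5  0.1  0.2] open 0.0003629898891554801
-87.0 [0.0006 0.0003] turn z 0.0
-86.0 [0.0022 0.0006] turn z -1.0
-85.0 [0.0038 0.0009] turn z -2.0
-84.0 [0.0054 0.0011] turn z -3.0
-83.0 [0.007  0.0013] turn z -4.0
0.11100734391747243 -94.69234645345671
```

View pics/a5.png

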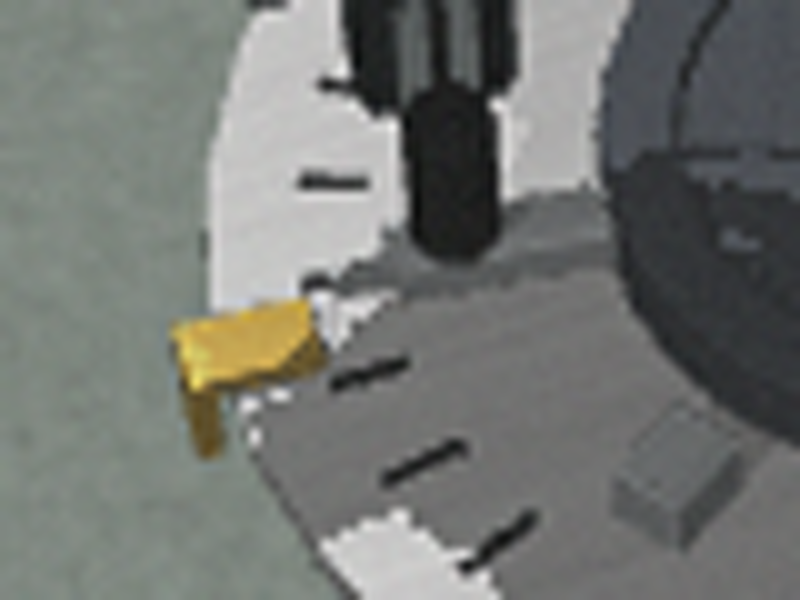

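The pointer tip is at crop (335,290), pixel (263.5,209). The tab's top face spans crop corners (175,328), (305,300), (325,345), (195,385), so the lever is a few degrees short.

```bash
python3 - <<'E'
from h import *
C=np.array([.5553,.1133])
for n,c,z in(('ptr',(335,290),.086),('tab mid',(250,340),.083),('tab inner',(315,322),.083),('tab outer',(185,357),.083)):
    k=ray('scene',(230+c[0]/10,180+c[1]/10),z)[0,:2]-C;print(n,np.hypot(*k).round(4),np.degrees(np.arctan2(k[1],k[0])).round(2))
E
```

```text
ptr 0.1121 -85.79
tab mid 0.1281 -83.61
tab inner 0.1166 -83.99
tab outer 0.1395 -83.37
```

```bash
python3 -m pendant '[[0.002,0.0005,0,0,0,-1],[0.004,0.0009,0,0,0,-2],[0.0046,0.001,0,0,0,-2.5],[0.0046,0.001,0,0,0,-2.5]]'
python3 st.py
python3 -m pendant '[[-0.003,0,0,0,0,0],[-0.015,0,0,0,0,0],[-0.03,0,0,0,0,0],[-0.03,0,-0.03,0,0,0],[-0.03,0,-0.07,0,0,0],[-0.05,-0.03,-0.11,0,0,0],[-0.09,-0.05,-0.14,0,0,0],[-0.13,-0.07,-0.16,0,0,0],[-0.17,-0.07,-0.16,0,0,0],[-0.2,-0.07,-0.16,0,0,0],[-0.2,-0.07,-0.16,0,0,0]]'
python3 - <<'E'
from h import *
a,b=(optics.grab_frame(n)[0] for n in('scene','top'))
np.savez('end.npz',a=a,b=b)
cv2.imwrite('pics/a6.png',np.hstack([cv2.resize(a[180:240,230:290],(400,400),interpolation=2),cv2.resize(b[250:310,330:390],(400,400),interpolation=2)])[:,:,::-1])
E
```

```text
clock: 10.65
position: [0.5443, 0.0208, 0.1212]
tcp_rot: [0.999, 0.048, 0.0, -0.0]
contact_force: [-1.5, -0.1, -0.3]
opening: 0.0001
gripper_force: 0.9
t 10.65 p [0.5443 0.0208 0.1212] tipz 0.10722534932284615 xaz 5.5 az -95.6 r 0.0934 F [-1.5 -0.1 -0.3] open 8.063757110183795e-05
clock: 11.75
position: [0.3362, 0.0708, 0.2826]
tcp_rot: [0.999, 0.049, 0.002, -0.002]
contact_force: [-0.7, 0.2, 0.1]
opening: 0.0004
gripper_force: 0.0
```

View pics/a6.png

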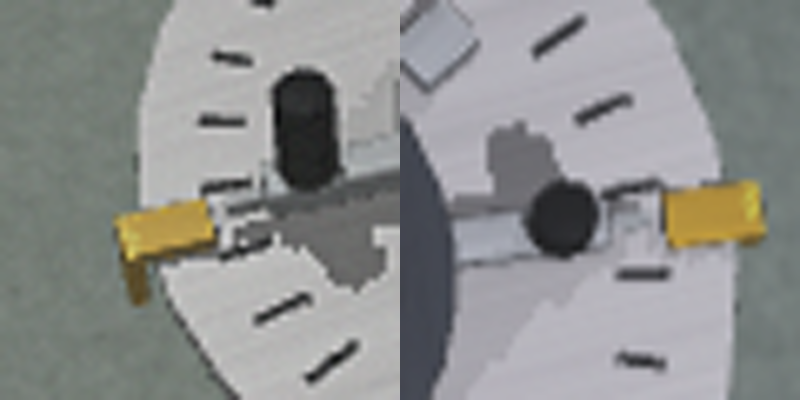

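The pointer now points straight at the tab: in the top crop the knob is at (563,218) and the tab at (713,215). A numeric check, then I hand in if it is good.

```bash
python3 - <<'E'
from h import *
f=np.load('end.npz')
for n,w,wk,C,z in(('a',(240,200,270,228),(262,185,290,212),(.5553,.1133),.083),('b',(362,268,392,292),(340,270,365,295),(.5513,.1141),.083)):
    p=f[n].astype(int);N={'a':'scene','b':'top'}[n]
    t=cen(win(p[...,0]-p[...,2]>50,*w))[0];k=cen(win(p.max(2)<45,*wk))[0]
    for u,zz in((t,.082),(k,.126 if n=='b' else .110)):
        d=ray(N,u,zz)[0,:2]-C;print(N,u.round(1),np.hypot(*d).round(4),np.degrees(np.arctan2(d[1],d[0])).round(2))
for N,n in(('scene','a'),('top','b')):
    d=cv2.absdiff(np.load(N+'0.npz')['p'],f[n]).max(2)
    for w in ({'scene':[(280,295,340,368),(388,278,474,355)],'top':[(315,130,363,182),(188,144,262,216),(95,225,190,310)]}[N]): print(N,w,(d[w[1]:w[3],w[0]:w[2]]>60).mean().round(3))
E
```

```text
scene [254.2 213.8] 0.1293 -84.24
scene [275.4 199.6] 0.0911 -83.7
top [376.6 281.8] 0.1299 -83.2
top [353.4 282.2] 0.0902 -83.6
scene (280, 295, 340, 368) 0.0
scene (388, 278, 474, 355) 0.0
top (315, 130, 363, 182) 0.0
top (188, 144, 262, 216) 0.0
top (95, 225, 190, 310) 0.0
```

Pointer and tab agree within 0.6° (about 1 mm) in both views, and the jar, tub, plate and tab have not moved.

```bash
python3 -c "from workcell import hand_in; print(hand_in())"
```

```text
the job is handed in; nothing more can be done
None
```

The lever was pushed to its closed stop and then back to the index tab, where its pointer rests within about 1 mm of the tab's centre line; nothing else moved, and the job is handed in (no verdict was returned).

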